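# Half-twist the bayonet lid on the vial's tumbler and hold

### The job

Of the two steel tumblers on the glass shelf, find the one with the cork-topped vial inside and put the bayonet lid on it: lugs down through the rim's gaps until the lid lies flat on the rim. Then turn the lid about 40 degrees clockwise (seen from above), halfway to its lock, never as far as the click, and finish still gripping it there, so that the seal can be checked before it is locked. Leave the face brush and the cream jar where they are.

Things in the scene. Friction and masses are not known exactly. Their poses are not given: they have to be found in the camera images.
- lid: loose bayonet lid, about 100 g, upright on the glass shelf (shelf top 8 mm above the work surface). Origin: centre of its underside, z up. Grey plug 44 mm across, 0 to 12 mm up, with two lugs at its own +x and -x (8 mm wide, reaching 29 mm from the axis, 0 to 6 mm up); steel disc 72 mm across, 12 to 18 mm up; grip bar on top. When down on a tumbler its origin is 83 mm above the tumbler's
- lid_grip (a point): middle of the lid's upright steel grip bar, 32 mm above the lid's underside, on its axis. The bar is 44 mm long along x, 14 mm thick along y and 28 mm tall (18 to 46 mm above the underside); it lies in line with the two lugs, and half a turn makes no difference. Turned under a rim, the lid has 2 mm of upward play
- lid_lug (a point): middle of the lug at the lid's own +x, 25 mm from the lid's axis, 3 mm above its underside; the other lug is opposite
- tumbler_left: the tumbler on the robot's left (+y): stainless tumbler, fixed to the shelf (cannot move or turn), 70 mm across, 95 mm high, inner floor 4 mm up. Origin: centre of underside, z up. A 4 mm thick inward rim leaves a 51 mm mouth, with two gaps 15 mm wide at its own +x and -x (bore there 63 mm); an upright rib outside marks each gap. Yaw up to 0.6 rad either way
- tumbler_right: the tumbler on the robot's right (-y): stainless tumbler, fixed to the shelf (cannot move or turn), 70 mm across, 95 mm high, inner floor 4 mm up. Origin: centre of underside, z up. A 4 mm thick inward rim leaves a 51 mm mouth, with two gaps 15 mm wide at its own +x and -x (bore there 63 mm); an upright rib outside marks each gap. Yaw up to 0.6 rad either way
- tumbler_left_mouth (a point): centre of the mouth of the left tumbler, level with the rim's top, 95 mm above its underside; axes as the tumbler's. Lugs under the rim turn clockwise seen from above only (blocked after 7 degrees the other way). From 0 at the gaps they meet sprung click balls at about 58 degrees and the lock stop at 85. Same for both tumblers
- tumbler_right_mouth (a point): centre of the mouth of the right tumbler, level with the rim's top, 95 mm above its underside; axes as the tumbler's. Gaps, turning direction, click and lock as in the left one
- vial: glass vial 22 mm across with a cork, 68 mm high in all; origin at the centre of its underside. It stands loose in one of the two tumblers, its top well below the lid
- hair_clip: black plastic hair clip, 40 x 20 x 25 mm, loose on the floor of the other tumbler; origin at the centre of its underside
- face_brush: hard silicone face brush lying on the shelf: round head 56 mm across, 18 mm high, handle reaching 105 mm from the head's centre along its own +x; origin under the head's centre. A bystander
- cream_jar: round white cream jar, 56 mm across, 50 mm high, on the shelf; origin at the centre of its underside. A bystander
There are look-alikes about, which are no part of the job. What is shaped like the lid but purple is not meant.

How it is judged:
By the outcome, as a careful person would: the job done as asked, in the order asked, and still so for the second after the job is handed in, while the arm keeps its last pose, push and grip.
It also fails if it takes over 38 s, if anything falls off the work surface, if the arm or the gripper's body presses on something with over 40 N, if the wrist force passes 120 N, or if a joint passes its speed limit or range.

### The arm

A 6-joint arm with a two-finger parallel gripper is mounted at the origin on the work surface. World frame = base frame: x ahead of the robot, y to its left, z up, the work surface at z = 0. Lengths are in m, angles in rad, forces in N, time in s.
With the tool pointing down it reaches from about 0.3 to 0.95 m from the base axis. Payload 3.1 kg.
Tool frame: the origin (TCP) lies midway between the tips of the shut fingers; the grasp point (between the pads) lies 19 mm behind it; z points along the fingers, y is the direction in which the jaws open and shut (so a half turn about z gives the same grasp; the last joint's range is limited). The gripper opens to 85 mm and grips with 20 to 120 N. Pads are 22 mm wide; open, the fingers measure 114 mm over their backs; the gripper's body (76 mm by 85 mm) begins 54 mm behind the grasp point. The pads swing forward as they close: fully open they stand 13 mm farther back than shut.
Start: joints at [1.039, 0.308, 1.634, -0, 1.2, -0.07], TCP at [0.279, 0.56, 0.211] pointing down, gripper open.
Joint ranges: [-3.06, 3.06], [-0.79, 1.96], [0.05, 2.63], [-1.19, 4.34], [0.05, 2.64], [-2.94, 2.94]. Speed limits (rad/s): [2.79, 2.79, 3.14, 3.14, 3.14, 3.14].

### API

Orientations are given as a 3x3 rotation matrix whose columns are the frame's x, y, z axes.
In Python, from workcell import get_obs, snapshot, order, spotter gives the robot as it stands.
- The arm moves only by the shell command python3 -m creep 'ROWS'. ROWS is JSON, one flat list of numbers, 7 for each row, row after row: the shift along the tool's x, y, z in m, then the turn, a rotation vector about the tool's x, y, z in rad, then the opening, from 0 (shut) to 1 (fully open). In form: [tx, ty, tz, wx, wy, wz, fingers, tx, ty, tz, wx, wy, wz, fingers, ...]. A call has 1 to 5 rows; each row is the pose to reach, as a shift and turn from the pose measured when the call began, along the tool's axes at that moment; what a row does not reach only later rows make up. A row lasts 1/8 s, in which the tool goes at most 62.5 mm and 10.7 degrees, less where a joint would pass 70% of its speed; a pose out of reach is approached as far as the arm can. A call with a gripper value outside its range is refused whole. The fingers move at their own pace and stop on an object; the grip force is fixed at half the most. Time passes only in rows, so rows that repeat a pose let the fingers close. It gives the time, the measured TCP pose, the force and the opening at its end, in the units of the state.
- get_obs(): the state, without advancing time (a new reading comes with each control period).
- snapshot(name): name is "scene" or "top" or "wrist"; returns a dict with "pixels" (400x640x3 uint8, red, green, blue), "fx", "fy", "cx", "cy" (pixels), "rvec" (rotation vector, rad) and "tvec" (3), from world to camera coordinates, as OpenCV has them. Camera axes: x right, y down, z forward; pixel columns grow to the right and rows downward; lengths in m; the calibration is good to about 2 mm. A picture is of the moment at which its call begins. There is no depth.
- order.hand_in(): hands the job in, once; it reports no verdict.
Trained networks look in a picture, given as the dict that the camera call returned (one of the last four; its "shot" number tells which), for a name from the list of things; names that differ only in an ending like _2 or _b are one class to them, and where a whole thing is asked for, a point or a joint stands for the part that bears it (a point fixed in the world has none). Each returns a list of dicts, best first, with "confidence" (0 to 1); they miss things now and then, are a little off and sometimes report something else, mostly with a low value. They report only what shows in the picture. A call takes as long as a camera call. They do not tell look-alikes from the thing itself.
- spotter.silhouettes(picture, label): "pixels" (400x640 bool, what is visible of it) and "rect" ([centre column, centre row, width, height] in pixels, round what is visible of it).
- spotter.place_of(picture, label): "centre" ([row, column] in pixels: a listed point, or the origin of a listed thing).
The state is a dict: "time_s": time; "joints": joint angles; "qvel": joint speeds; "joint_torque": joint torques, N m; "tcp_pos": TCP position; "ee_rot": TCP orientation; "ft_force": force on the tool from outside, world axes, zero at the start; "ft_torque": the same for the moment, N m; "finger_gap": finger opening in m.
Only numpy, scipy, OpenCV 4.12 (cv2) and the standard library are available. Lean on these libraries where they do the work, as an engineer would, in place of code of your own. Each camera call takes 0.05 s, during which the arm holds its last target. There are 200 camera calls.

## Working session

There is one attempt and no reset: what is moved stays moved. The work goes in short steps, Python scripts to look and compute and a shell command to move; the robot and the scene stay as the last step left them, time stands still between calls to the robot, and variables do not carry over. Pictures are saved under pics/ and viewed, about 8 in all and at most 12, crops included, and the job is handed in when it is done.

```bash
mkdir -p pics; ls; cat > h.py <<'E'
import numpy as np, cv2
from workcell import get_obs, snapshot, order, spotter
def save(p,name,crop=None,s=1):
    im=p["pixels"][:,:,::-1]
    if crop: c0,r0,c1,r1=crop; im=im[r0:r1,c0:c1]
    cv2.imwrite("pics/"+name+".png",cv2.resize(im,None,fx=s,fy=s,interpolation=cv2.INTER_CUBIC))
def ray(p,row,col):
    R=cv2.Rodrigues(np.array(p["rvec"],float))[0];t=np.array(p["tvec"],float).ravel()
    d=R.T@np.array([(col-p["cx"])/p["fx"],(row-p["cy"])/p["fy"],1]);return -R.T@t,d
def atz(p,row,col,z):
    o,d=ray(p,row,col);return o+d*(z-o[2])/d[2]
def proj(p,X):
    R=cv2.Rodrigues(np.array(p["rvec"],float))[0];c=R@np.array(X,float)+np.array(p["tvec"],float).ravel()
    return p["fx"]*c[0]/c[2]+p["cx"],p["fy"]*c[1]/c[2]+p["cy"]
E
python3 - <<'E'
from h import *
o=get_obs();print(o["tcp_pos"],np.round(o["ee_rot"],3),o["finger_gap"],o["time_s"])
Z=dict(lid=.008,lid_grip=.04,lid_lug=.011,tumbler_left=.008,tumbler_right=.008,tumbler_left_mouth=.103,tumbler_right_mouth=.103,vial=.012,hair_clip=.012,face_brush=.008,cream_jar=.008)
P={n:snapshot(n) for n in("scene","top","wrist")}
for n,p in P.items():
    o_,_=ray(p,0,0);print(n,o_,p["fx"])
    for k,z in Z.items():
        for d in spotter.place_of(p,k)[:4]:
            r,c=d["centre"];print(n,k,round(d["confidence"],2),np.round([c,r]),np.round(atz(p,r,c,z),4))
a=np.vstack([P["scene"]["pixels"],P["top"]["pixels"]])[:,:,::-1]
cv2.imwrite("pics/a.png",cv2.resize(a,None,fx=.75,fy=.75,interpolation=cv2.INTER_AREA))
E
```

```text
pics
[0.27806233 0.55877044 0.20983032] [[-0.895  0.446 -0.001]
 [ 0.446  0.895 -0.002]
 [ 0.    -0.002 -1.   ]] 0.08561543884850463 0.0
scene [0.92726537 0.65073869 0.82132139] 517.0563880304969
scene lid 0.88 [475. 258.] [0.2744 0.2416 0.008 ]
scene lid 0.63 [343. 228.] [0.4486 0.0163 0.008 ]
scene lid_grip 0.9 [342. 216.] [0.4485 0.0123 0.04  ]
scene lid_grip 0.71 [342. 228.] [0.4682 0.0415 0.04  ]
scene lid_grip 0.6 [480. 245.] [0.2648 0.239  0.04  ]
scene lid_grip 0.34 [225. 159.] [ 0.568  -0.3105  0.04  ]
scene lid_lug 0.58 [332. 230.] [0.4744 0.0123 0.011 ]
scene tumbler_left 0.93 [334. 308.] [0.5848 0.1791 0.008 ]
scene tumbler_right 0.94 [228. 191.] [ 0.6033 -0.2335  0.008 ]
scene tumbler_left_mouth 0.76 [338. 278.] [0.5845 0.1871 0.103 ]
scene tumbler_left_mouth 0.22 [257. 284.] [0.7071 0.1181 0.103 ]
scene tumbler_right_mouth 0.82 [223. 157.] [ 0.5978 -0.241   0.103 ]
scene hair_clip 0.35 [336. 307.] [0.584  0.1828 0.012 ]
scene hair_clip 0.22 [335. 232.] [0.4731 0.0213 0.012 ]
scene face_brush 0.64 [258. 284.] [0.6776 0.0473 0.008 ]
scene cream_jar 0.86 [240. 243.] [ 0.65
[... 484 characters left out ...]
82  0.008 ]
top tumbler_left 0.48 [352. 132.] [ 0.6599 -0.0661  0.008 ]
top tumbler_right 0.98 [424. 154.] [ 0.606  -0.2379  0.008 ]
top tumbler_left_mouth 0.91 [243. 160.] [0.5735 0.1753 0.103 ]
top tumbler_right_mouth 0.81 [438. 149.] [ 0.5942 -0.2429  0.103 ]
top hair_clip 0.68 [250. 165.] [0.581  0.1745 0.012 ]
top hair_clip 0.59 [249. 165.] [0.5813 0.1771 0.012 ]
top face_brush 0.56 [306. 124.] [0.682  0.0428 0.008 ]
top cream_jar 0.62 [350. 131.] [ 0.6631 -0.0628  0.008 ]
wrist [0.2175377  0.58977288 0.37282098] 308.9667424604605
wrist lid 0.63 [106. 262.] [0.2558 0.2544 0.008 ]
wrist lid_grip 0.72 [ 85. 276.] [0.2564 0.2498 0.04  ]
wrist lid_lug 0.96 [ 86. 271.] [0.2551 0.2265 0.011 ]
```

View pics/a.png

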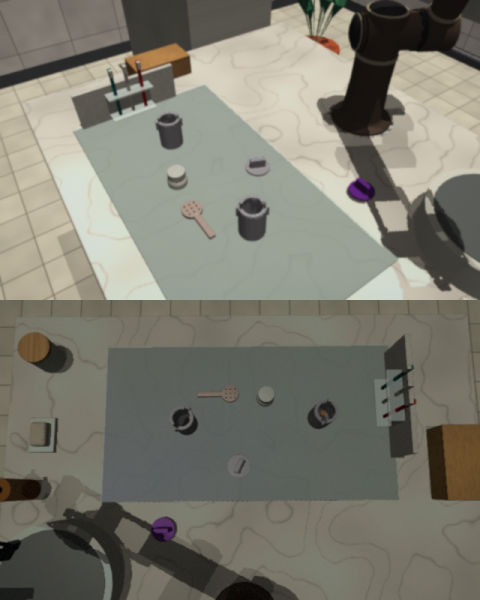

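The scene and top views show the following:
- The grey lid is at top (320,222) and the purple look-alike at top (218,306).
- Tumbler left is at top (243,160), with something dark inside. Tumbler right is at top (432,149), with something brown inside.
- "lid" candidates: grey at top (320,222) / scene (343,220), and purple at top (218,306) / scene (478,250). By the description I choose the grey one.

I'll check these choices in close crops.

```bash
python3 - <<'E'
from h import *
p=snapshot("top");q=snapshot("scene")
def c(p,x,y,h=25,s=266): return cv2.resize(p["pixels"][y-h:y+h,x-h:x+h,::-1],(s,s),interpolation=cv2.INTER_CUBIC)
a=np.hstack([c(p,320,222),c(p,245,160),c(p,432,152)]);b=np.hstack([c(q,343,222),c(q,337,285),c(q,226,170)])
cv2.imwrite("pics/b.png",np.vstack([a,b]))
E
```

```text
(no output)
```

View pics/b.png

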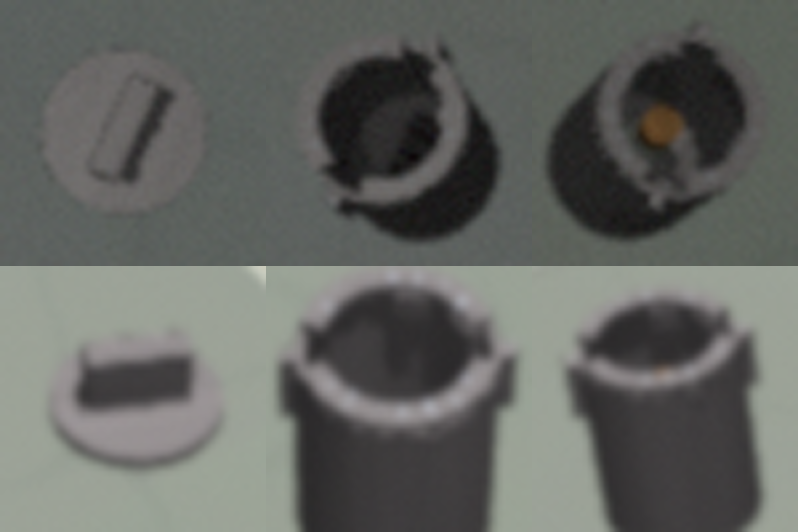

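Top row: lid, left tumbler, right tumbler. The chosen lid is grey steel, with its bar at yaw of about -0.38. The orange cork shows in the right tumbler at crop (662,125). The left tumbler holds only a dark clip. So the pair is the grey lid and tumbler_right. I'll look at that tumbler with the wrist camera first.

```bash
cat >> h.py <<'E'
from scipy.spatial.transform import Rotation as Ro
def to(x,y,z,yaw):
    o=get_obs();R=np.array(o["ee_rot"]);c,s=np.cos(yaw),np.sin(yaw)
    G=np.array([[c,s,0],[s,-c,0],[0,0,-1]])
    d=R.T@(np.array([x,y,z])-o["tcp_pos"]);w=Ro.from_matrix(R.T@G).as_rotvec()
    print("t",round(o["time_s"],2),"tcp",np.round(o["tcp_pos"],4),"yaw",round(np.arctan2(R[1,0],R[0,0]),3),"F",np.round(o["ft_force"],1),"gap",round(o["finger_gap"],4),"| shift",np.round(d,4),"turn",np.round(w,4))
E
python3 -m creep '[-0.709,-0.568,0,0,0,0,1,-0.709,-0.568,0,0,0,0,1,-0.709,-0.568,0,0,0,0,1,-0.709,-0.568,0,0,0,0,1,-0.709,-0.568,0,0,0,0,1]'
python3 -c "
from h import *
to(.659,-.266,.21,2.76)"
```

```text
time_s: 2.52
tcp_pos: [0.4105, 0.2743, 0.2115]
ee_rot: [[-0.895, 0.445, 0.001], [0.445, 0.895, 0.001], [-0.001, 0.001, -1.0]]
ft_force: [0.5, 0.9, -0.4]
finger_gap: 0.0854
t 2.52 tcp [0.4105 0.2743 0.2115] yaw 2.68 F [ 0.5  0.9 -0.4] gap 0.0854 | shift [-0.463  -0.3732  0.0015] turn [ 0.001   0.0009 -0.0797]
```

```bash

python3 -m creep '[-0.463,-0.373,0,0,0,0,1,-0.463,-0.373,0,0,0,0,1,-0.463,-0.373,0,0,0,0,1,-0.463,-0.373,0,0,0,0,1,-0.463,-0.373,0,0,0,0,1]' >/dev/null
python3 -c "
from h import *
to(.659,-.266,.21,2.76)"
```

```text
t 3.15 tcp [ 0.5412 -0.0099  0.2117] yaw 2.68 F [ 0.8  0.3 -0.7] gap 0.0854 | shift [-0.2195 -0.1768  0.0017] turn [ 0.0016  0.0017 -0.0801]
```

```bash

python3 -m creep '[-0.2195,-0.177,0,0,0,-0.08,1,-0.2195,-0.177,0,0,0,-0.08,1,-0.2195,-0.177,0,0,0,-0.08,1,-0.2195,-0.177,0,0,0,-0.08,1,-0.2195,-0.177,0,0,0,-0.08,1]' >/dev/null
python3 - <<'E'
from h import *
to(.659,-.266,.21,2.76)
p=snapshot("wrist");o,_=ray(p,0,0);print(o,np.round(cv2.Rodrigues(np.array(p["rvec"]))[0],3))
for k,z in dict(tumbler_right_mouth=.103,vial=.012,tumbler_right=.008).items():
    for d in spotter.place_of(p,k)[:2]:
        r,c=d["centre"];print(k,round(d["confidence"],2),np.round([c,r]),np.round(atz(p,r,c,z),4))
print(proj(p,[.595,-.242,.103]));np.save("p.npy",p,allow_pickle=True)
u,v=map(int,proj(p,[.595,-.242,.103]));save(p,"c",(max(u-80,0),max(v-80,0),u+80,v+80),4)
print(max(u-80,0),max(v-80,0))
E
```

```text
t 3.77 tcp [ 0.6597 -0.2696  0.2116] yaw 2.758 F [ 0.   1.5 -0.4] gap 0.0854 | shift [0.002  0.0031 0.0016] turn [ 0.001   0.0029 -0.0024]
[ 0.59625741 -0.24381095  0.3742338 ] [[ 0.375  0.927  0.001]
 [ 0.892 -0.361  0.273]
 [ 0.253 -0.102 -0.962]]
tumbler_right_mouth 0.85 [324. 112.] [ 0.5955 -0.2426  0.103 ]
vial 0.68 [329. 114.] [ 0.5995 -0.2373  0.012 ]
tumbler_right 0.77 [326. 115.] [ 0.5993 -0.2406  0.008 ]
(np.float64(324.02026781948706), np.float64(111.62037277979186))
244 31
```

View pics/c.png

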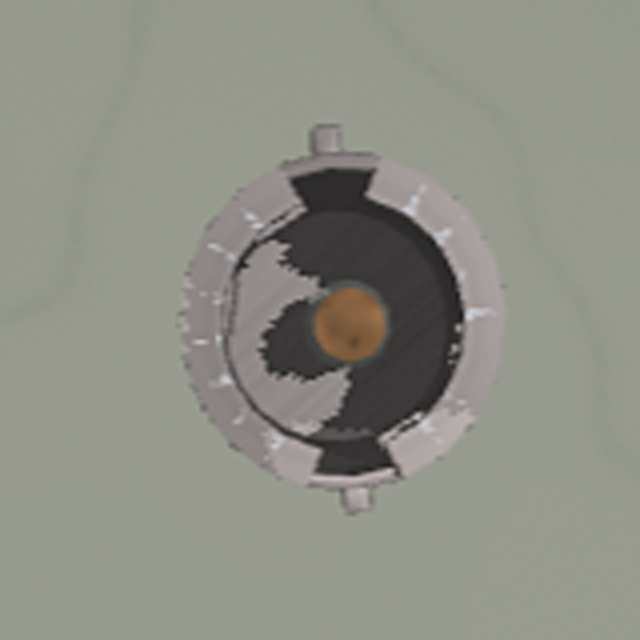

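The wrist view shows the cork inside the rim. Gaps are at crop (335,170) and (355,475), and the rim's centre is at about crop (343,321), roughly 5 mm off the network's point. I'll fit the geometry from the pixels.

```bash
cat > fit.py <<'E'
from h import *
from scipy.optimize import least_squares
def circ(p,c0,z,r,pol,lab=""):
    # radial edge search: rays from c0 in world plane; find the strongest edge near r, fit a circle centre
    g=cv2.GaussianBlur(p["pixels"],(0,0),.7).astype(np.float32)
    pts=[]
    for it in range(3):
        pts=[]
        for a in np.linspace(0,2*np.pi,180,endpoint=False):
            rr=np.arange(r-.006,r+.006,.0003)
            uv=np.array([proj(p,[c0[0]+q*np.cos(a),c0[1]+q*np.sin(a),z]) for q in rr],np.float32)
            s=cv2.remap(g,uv[None,:,0],uv[None,:,1],cv2.INTER_LINEAR)[0]
            f=pol(s);d=np.gradient(f)*np.hanning(len(f)+2)[1:-1]**.3
            k=np.argmax(d)
            if d[k]>0: pts.append([c0[0]+rr[k]*np.cos(a),c0[1]+rr[k]*np.sin(a)])
        pts=np.array(pts)
        s=least_squares(lambda v:np.hypot(*(pts-v[:2]).T)-v[2],[*c0[:2],r],loss="soft_l1",f_scale=.0005)
        c0=s.x[:2]
    print(lab,np.round(s.x,4),"mad",round(float(np.median(abs(s.fun))),5));return s.x
E
python3 - <<'E'
from fit import *
p=np.load("p.npy",allow_pickle=True).item()
gr=lambda s:s[:,1]-s[:,0]            # green minus red rises outward onto the shelf
br=lambda s:s.sum(1)                 # dark inside -> bright rim
circ(p,[.597,-.238],.103,.035,gr,"wrist outer")
circ(p,[.597,-.238],.103,.0255,br,"wrist inner")
q=snapshot("top")
circ(q,[.597,-.238],.103,.035,gr,"top outer");circ(q,[.597,-.238],.103,.0255,br,"top inner")
W=lambda x,y:atz(p,31+(y+.5)/4-.5,244+(x+.5)/4-.5,.103)[:2]
for a,b in (((289,172),(308,483)),((381,160),(400,470)),((303,206),(325,440)),((367,200),(384,436)),((326,130),(357,503))):
    A,B=W(*a),W(*b);d=A-B;print(np.round((A+B)/2,4),round(np.arctan2(d[1],d[0]),3),round(np.hypot(*d),4))
E
```

```text
wrist outer [ 0.5971 -0.2381  0.0342] mad 0.00019
wrist inner [ 0.5973 -0.2382  0.0256] mad 0.00019
top outer [ 0.5963 -0.2361  0.0347] mad 0.0006
top inner [ 0.5977 -0.237   0.0252] mad 0.00046
[ 0.5948 -0.2471] 2.816 0.0632
[ 0.5997 -0.2282] 2.837 0.0628
[ 0.5948 -0.2436] 2.854 0.0476
[ 0.5987 -0.2312] 2.845 0.0478
[ 0.5966 -0.238 ] 2.849 0.0757
```

```bash

python3 -c "
from h import *
to(.47,.0,.18,2.76)"
```

```text
t 4.03 tcp [ 0.6585 -0.2655  0.2113] yaw 2.76 F [-0.   0.4  0.9] gap 0.0854 | shift [0.2738 0.1761 0.0316] turn [ 0.0022  0.0005 -0.0002]
```

```bash

python3 -m creep '[0.274,0.176,0.032,0,0,0,1,0.274,0.176,0.032,0,0,0,1,0.274,0.176,0.032,0,0,0,1,0.274,0.176,0.032,0,0,0,1,0.274,0.176,0.032,0,0,0,1]' >/dev/null
python3 -m creep '[0.02,0.01,0,0,0,0,1]' 
python3 - <<'E'
from fit import *
p=snapshot("wrist")
to(.47,.0,.18,2.76)
circ(p,[.4445,.011],.026,.036,lambda s:s[:,1]-s[:,0],"wrist disc")
circ(snapshot("top"),[.4445,.011],.026,.036,lambda s:s[:,1]-s[:,0],"top disc")
for d in spotter.place_of(p,"lid_grip")[:2]:
    r,c=d["centre"];print(round(d["confidence"],2),np.round([c,r]),np.round(atz(p,r,c,.04),4))
np.save("p2.npy",p,allow_pickle=True)
u,v=map(int,proj(p,[.4445,.011,.026]));u0=max(u-60,0);v0=max(v-60,0);print(u0,v0)
save(p,"d",(u0,v0,u0+120,v0+120),5)
E
```

```text
time_s: 4.78
tcp_pos: [0.4579, 0.0101, 0.1804]
ee_rot: [[-0.93, 0.367, -0.0], [0.367, 0.93, 0.003], [0.002, 0.003, -1.0]]
ft_force: [-0.5, -0.1, -0.2]
finger_gap: 0.0856
t 4.83 tcp [0.4568 0.0111 0.1805] yaw 2.765 F [-2.3  0.4 -0.5] gap 0.0852 | shift [-0.0163 -0.0055  0.0004] turn [ 0.0036 -0.0034  0.0054]
wrist disc [0.4462 0.0143 0.0355] mad 0.00016
top disc [0.4465 0.0151 0.0355] mad 0.00083
0.73 [318. 177.] [0.4488 0.0094 0.04  ]
0.4 [500. 223.] [0.5631 0.1672 0.04  ]
258 110
```

View pics/d.png

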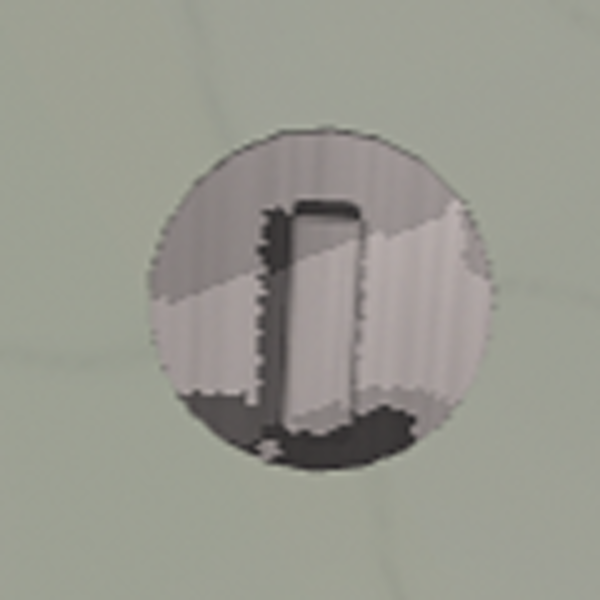

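The crop shows the grey lid with its bar upright in the image: left edge (293,212)-(284,428), right edge (361,213)-(353,425). Next I need the bar's yaw and centre.

```bash
python3 - <<'E'
from h import *
p=np.load("p2.npy",allow_pickle=True).item()
W=lambda x,y:atz(p,110+(y+.5)/5-.5,258+(x+.5)/5-.5,.054)[:2]
for a,b in (((293,212),(284,428)),((361,213),(353,425))):
    A,B=W(*a),W(*b);d=A-B;print(np.round((A+B)/2,4),round(np.arctan2(d[1],d[0]),3),round(np.hypot(*d),4))
to(.4463,.0145,.09,2.75)
E
```

```text
[0.4423 0.0092] 2.717 0.0415
[0.4469 0.0213] 2.733 0.0407
t 4.92 tcp [0.4614 0.0079 0.1817] yaw 2.764 F [0.  0.4 1.5] gap 0.0853 | shift [0.0167 0.0003 0.0917] turn [0.0031 0.0028 0.0143]
```

```bash

python3 -m creep '[0.017,0,0.08,0,0,0.039,1,0.017,0,0.08,0,0,0.039,1,0.017,0,0.08,0,0,0.039,1]' >/dev/null
python3 -c "
from h import *
to(.4456,.0148,.030,2.725)"
```

```text
t 5.3 tcp [0.4453 0.0135 0.1004] yaw 2.725 F [0.7 0.2 0.5] gap 0.0855 | shift [0.0003 0.0012 0.0704] turn [ 0.0019  0.0002 -0.0004]
```

```bash

python3 -m creep '[0,0.001,0.04,0,0,0,1,0,0.001,0.070,0,0,0,1,0,0.001,0.070,0,0,0,1,0,0.001,0.070,0,0,0,0.5]'
python3 -m creep '[0,0,0,0,0,0,0.1,0,0,0,0,0,0,0,0,0,0,0,0,0,0,0,0,0,0,0,0,0,0,0,0,0,0,0,0]'
python3 -c "
from h import *
to(.4456,.0148,.030,2.725)"
```

```text
time_s: 5.8
tcp_pos: [0.4483, 0.014, 0.0321]
ee_rot: [[-0.914, 0.405, 0.005], [0.405, 0.914, 0.001], [-0.004, 0.003, -1.0]]
ft_force: [-0.7, 0.7, 0.4]
finger_gap: 0.0696
time_s: 6.42
tcp_pos: [0.449, 0.0136, 0.0329]
ee_rot: [[-0.914, 0.405, 0.006], [0.405, 0.914, 0.001], [-0.005, 0.003, -1.0]]
ft_force: [-0.5, -2.4, 5.0]
finger_gap: 0.0097
t 6.42 tcp [0.449  0.0136 0.0329] yaw 2.725 F [-0.5 -2.4  5. ] gap 0.0097 | shift [ 0.0036 -0.0003  0.0029] turn [ 0.0029  0.0051 -0.0005]
```

Gap reads 9.7 mm against a 14 mm bar, so I'll look before lifting.

```bash

python3 -m creep '[0,0,0,0,0,0,0,0,0,0,0,0,0,0]'
python3 - <<'E'
from h import *
p=snapshot("wrist");u,v=map(int,proj(p,[.4456,.0148,.03]));print(u,v)
q=snapshot("scene")
a=cv2.resize(p["pixels"][max(v-80,0):max(v-80,0)+160,u-80:u+80,::-1],(400,400),interpolation=cv2.INTER_CUBIC)
b=cv2.resize(q["pixels"][180:260,300:380,::-1],(400,400),interpolation=cv2.INTER_CUBIC)
cv2.imwrite("pics/e.png",np.hstack([a,b]))
E
```

```text
time_s: 6.68
tcp_pos: [0.449, 0.0137, 0.033]
ee_rot: [[-0.914, 0.405, 0.006], [0.405, 0.914, 0.001], [-0.005, 0.003, -1.0]]
ft_force: [-1.1, -1.2, 2.6]
finger_gap: 0.01
321 231
```

View pics/e.png

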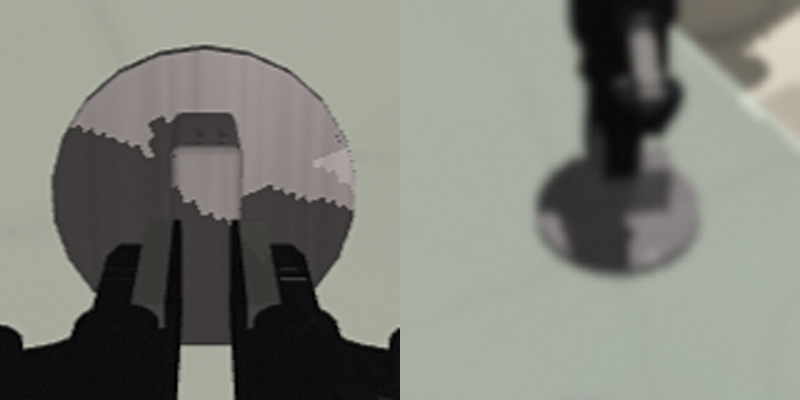

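The picture shows the fingers straddling the bar, with a pad on each side. The small gap reading is probably finger or pad flex. Now I'll lift and check that the lid comes along.

```bash

python3 -m creep '[0,0,-0.03,0,0,0,0,0,0,-0.08,0,0,0,0,0,0,-0.13,0,0,0,0,0,0,-0.13,0,0,0,0]'
python3 - <<'E'
from fit import *
p=snapshot("wrist");o=get_obs();t=o["tcp_pos"]
to(.5972,-.2382,.165,2.842)
x=circ(p,[t[0]-.003,t[1]],t[2]-.007,.036,lambda s:s[:,1]-s[:,0],"disc")
print("offset in tool",np.array(o["ee_rot"]).T@np.array([x[0]-t[0],x[1]-t[1],0]))
save(p,"f",(160,100,480,400),2)
E
```

```text
time_s: 7.28
tcp_pos: [0.4519, 0.0136, 0.1668]
ee_rot: [[-0.914, 0.405, 0.015], [0.405, 0.914, 0.0], [-0.014, 0.006, -1.0]]
ft_force: [-0.2, 0.7, -0.2]
finger_gap: 0.0093
t 7.33 tcp [0.4496 0.0137 0.1643] yaw 2.725 F [-0.5  0.7 -2.2] gap 0.009 | shift [-0.237  -0.1705  0.0006] turn [ 0.0039  0.009  -0.1173]
disc [0.4502 0.014  0.0361] mad 0.0003
offset in tool [-4.06929300e-04  5.03783229e-04  5.79926718e-06]
```

View pics/f.png

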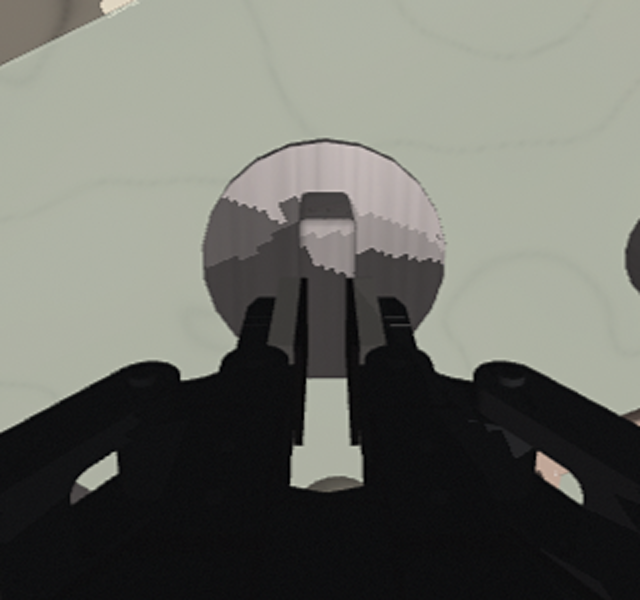

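The lid is held level, with the bar between the pads. Next, carry it over to the right tumbler.

```bash

python3 -m creep '[-0.237,-0.17,0,0.004,0.009,-0.117,0,-0.237,-0.17,0,0.004,0.009,-0.117,0,-0.237,-0.17,0,0.004,0.009,-0.117,0,-0.237,-0.17,0,0.004,0.009,-0.117,0,-0.237,-0.17,0,0.004,0.009,-0.117,0]' >/dev/null
python3 -m creep '[0,0,0,0,0,0,0]'
cat > chk.py <<'E'
from fit import *
import sys
z=float(sys.argv[1])
for i in range(2):
    p=snapshot("wrist");o=get_obs();t=np.array(o["tcp_pos"]);R=np.array(o["ee_rot"])
    import fit
    # only the half of the disc on the camera's side is clear of the fingers
    c=t[:2]-.001; g=cv2.GaussianBlur(p["pixels"],(0,0),.7).astype(np.float32); zz=t[2]-.007
    yaw=np.arctan2(R[1,0],R[0,0])
    for _ in range(3):
        P=[]
        for a in yaw+np.linspace(-1.6,1.6,90):
            rr=np.arange(.030,.042,.0003)
            uv=np.array([proj(p,[c[0]+q*np.cos(a),c[1]+q*np.sin(a),zz]) for q in rr],np.float32)
            s=cv2.remap(g,uv[None,:,0],uv[None,:,1],cv2.INTER_LINEAR)[0]
            d=np.gradient(s[:,1]-s[:,0]);k=np.argmax(d)
            if d[k]>.3:P.append(c+rr[k]*np.array([np.cos(a),np.sin(a)]))
        P=np.array(P);s=least_squares(lambda v:np.hypot(*(P-v).T)-.036,c,loss="soft_l1",f_scale=.0005);c=s.x
    print("lid centre",np.round(c,4),"tool offset",np.round(R[:,:2].T@np.r_[c-t[:2],0],4),"mad",np.median(abs(s.fun)).round(5),len(P))
    to(.5972+t[0]-c[0],-.2382+t[1]-c[1],z,2.842)
np.save("p3.npy",p,allow_pickle=True)
u,v=map(int,proj(p,[.5972,-.2382,.103]));u0=max(u-80,0);v0=max(v-80,0);print(u0,v0)
save(p,sys.argv[2],(u0,v0,u0+160,v0+160),4)
E
python3 chk.py .155 g
```

```text
time_s: 8.07
tcp_pos: [0.5964, -0.2416, 0.1587]
ee_rot: [[-0.954, 0.3, -0.007], [0.3, 0.954, 0.003], [0.008, 0.001, -1.0]]
ft_force: [-0.0, 0.5, -0.8]
finger_gap: 0.0095
lid centre [ 0.5941 -0.2412] tool offset [ 0.0003 -0.0016] mad 0.00058 90
t 8.12 tcp [ 0.5948 -0.2398  0.1577] yaw 2.838 F [ 1.2 -0.7 -2.6] gap 0.0092 | shift [-0.0021  0.0038  0.0027] turn [ 0.0019 -0.0111 -0.0039]
lid centre [ 0.5924 -0.2394] tool offset [ 0.0015 -0.0014] mad 0.00029 90
t 8.18 tcp [ 0.5943 -0.2385  0.158 ] yaw 2.839 F [-0.7 -0.  -0.2] gap 0.0095 | shift [-0.0042  0.0025  0.003 ] turn [ 0.0023 -0.0118 -0.0029]
245 133
```

View pics/g.png

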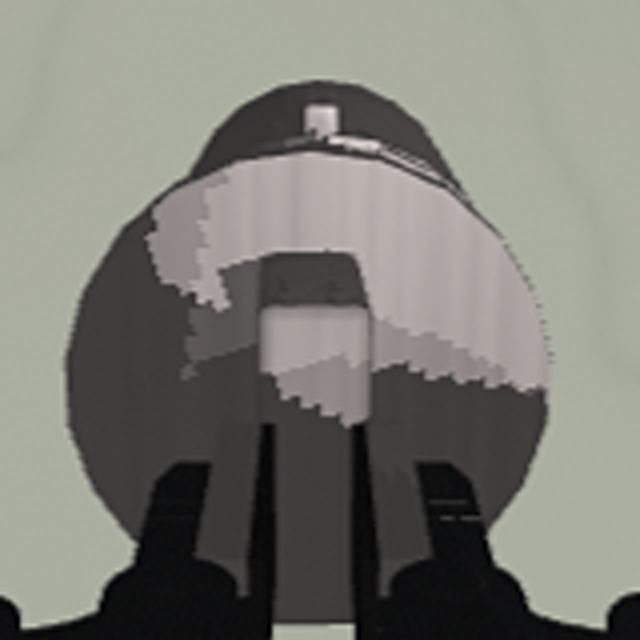

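The wrist view shows the lid just above the tumbler. The rib is visible at crop (321,118), directly ahead of the bar, so the yaw is aligned. The disc's upper arc overlaps the tumbler, so I'll refit on the side arcs and check the rib.

```bash
sed -i 's/for a in yaw+np.linspace(-1.6,1.6,90)/for a in yaw+np.r_[np.linspace(-2,-.95,50),np.linspace(.95,2,50)]/' chk.py
python3 - <<'E'
from h import *
p=np.load("p3.npy",allow_pickle=True).item()
W=lambda x,y,z:np.round(atz(p,133+(y+.5)/4-.5,245+(x+.5)/4-.5,z)[:2],4)
print("rib outer top edge",W(321,104,.103),"expect r.038",.5972+.0385*np.cos(2.842),-.2382+.0385*np.sin(2.842))
print("bar end top mid",W(316,305,.158+.021),)
E
python3 chk.py .155 g2
```

```text
rib outer top edge [ 0.5583 -0.2265] expect r.038 0.5604149136251327 -0.22683745537330824
bar end top mid [ 0.5718 -0.232 ]
lid centre [ 0.592  -0.2383] tool offset [ 0.0021 -0.0011] mad 0.00062 100
t 8.22 tcp [ 0.5944 -0.2379  0.1587] yaw 2.84 F [-0.   0.4 -0.8] gap 0.0096 | shift [-0.0049  0.0016  0.0036] turn [ 0.0022 -0.011  -0.0019]
lid centre [ 0.5922 -0.2377] tool offset [ 0.0025 -0.0008] mad 0.00062 100
t 8.28 tcp [ 0.5948 -0.2377  0.1596] yaw 2.841 F [-0.1  0.6 -0.3] gap 0.009 | shift [-0.005   0.001   0.0045] turn [ 0.0019 -0.0095 -0.0013]
243 134
```

```bash

python3 -m creep '[-0.004,0.001,0.01,0.001,-0.012,-0.001,0,-0.004,0.001,0.022,0.001,-0.012,-0.001,0,-0.004,0.001,0.022,0.001,-0.012,-0.001,0]'
python3 chk.py .116 g3
```

```text
time_s: 8.65
tcp_pos: [0.5972, -0.2365, 0.1355]
ee_rot: [[-0.956, 0.295, -0.001], [0.295, 0.956, 0.002], [0.001, 0.001, -1.0]]
ft_force: [0.3, -0.1, -1.5]
finger_gap: 0.0093
lid centre [ 0.5951 -0.2363] tool offset [ 0.003  -0.0002] mad 0.00066 100
t 8.7 tcp [ 0.598  -0.237   0.1365] yaw 2.842 F [-0.4  0.1 -0.5] gap 0.0097 | shift [-0.0026 -0.0012  0.0205] turn [0.0011 0.0005 0.0003]
lid centre [ 0.5959 -0.2368] tool offset [ 0.0028 -0.0003] mad 0.00064 100
t 8.75 tcp [ 0.5986 -0.2374  0.1372] yaw 2.842 F [-0.1 -0.5  0.5] gap 0.0096 | shift [-0.0016 -0.0009  0.0212] turn [0.001  0.002  0.0002]
240 139
```

View pics/g3.png

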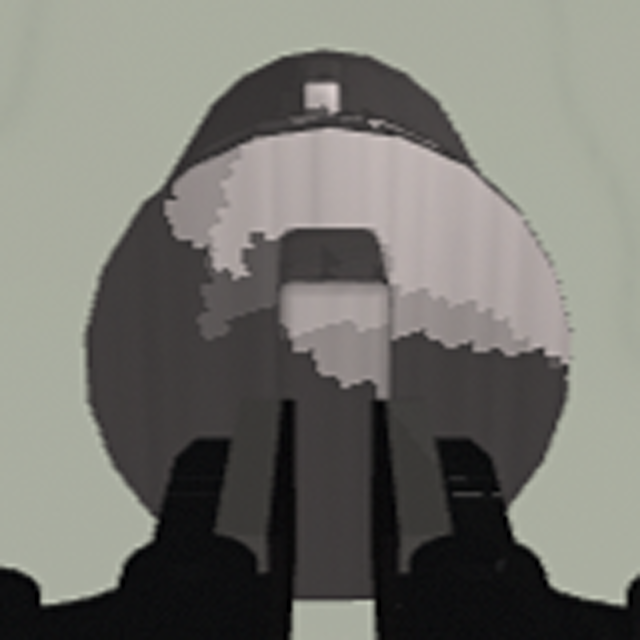

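The rib is still at crop (322,96), with the bar's middle 13 px to its right, or about 1 mm in tool +y. That agrees with the fit. Corrections: x -2 mm, y -1 mm. Descend to rim level and watch the force.

```bash

python3 -m creep '[-0.002,-0.001,0.004,0.001,0.001,0,0,-0.002,-0.001,0.010,0.001,0.001,0,0,-0.002,-0.001,0.015,0.001,0.001,0,0]'
python3 -c "
from h import *
to(.5992,-.2386,.116,2.842)"
```

```text
time_s: 9.12
tcp_pos: [0.6001, -0.239, 0.1218]
ee_rot: [[-0.955, 0.295, 0.001], [0.295, 0.955, -0.0], [-0.001, 0.0, -1.0]]
ft_force: [-0.3, -0.4, -0.7]
finger_gap: 0.0094
t 9.12 tcp [ 0.6001 -0.239   0.1218] yaw 2.842 F [-0.3 -0.4 -0.7] gap 0.0094 | shift [0.001  0.0001 0.0058] turn [ 0.      0.0007 -0.    ]
```

The lugs are about 6 mm below the rim's top with no force. Continue down to contact.

```bash

python3 -m creep '[0,0,0.003,0,0,0,0,0,0,0.006,0,0,0,0,0,0,0.0075,0,0,0,0,0,0,0.0075,0,0,0,0]'
python3 -m creep '[0,0,0.001,0,0,0,0,0,0,0.002,0,0,0,0]'
python3 chk.py .116 g4
```

```text
time_s: 9.62
tcp_pos: [0.5999, -0.2395, 0.1158]
ee_rot: [[-0.955, 0.295, 0.0], [0.295, 0.955, -0.001], [-0.0, -0.001, -1.0]]
ft_force: [-4.0, -0.8, 5.2]
finger_gap: 0.0093
time_s: 9.88
tcp_pos: [0.6, -0.2395, 0.1157]
ee_rot: [[-0.956, 0.295, -0.0], [0.295, 0.956, -0.001], [-0.0, -0.001, -1.0]]
ft_force: [-4.2, 1.8, 11.2]
finger_gap: 0.0093
lid centre [ 0.5983 -0.2387] tool offset [0.0019 0.0003] mad 0.00059 100
t 9.93 tcp [ 0.6    -0.2396  0.1157] yaw 2.842 F [-3.9  2.   9. ] gap 0.0094 | shift [ 0.0012  0.0002 -0.0003] turn [-0.0008  0.0004  0.0002]
lid centre [ 0.5981 -0.2387] tool offset [0.0021 0.0002] mad 0.00057 100
t 9.97 tcp [ 0.6    -0.2396  0.1157] yaw 2.842 F [-5.5  1.6  9. ] gap 0.0091 | shift [ 0.001   0.0002 -0.0003] turn [-0.0009  0.0004  0.0002]
243 146
```

View pics/g4.png

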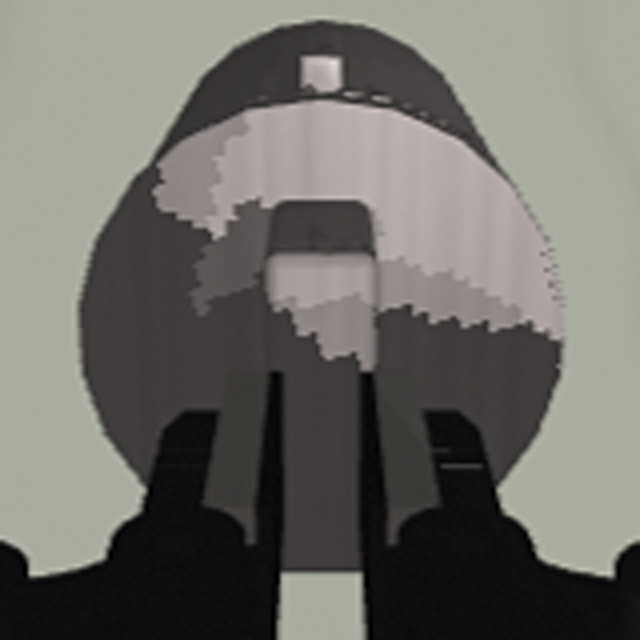

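The lid sits flat on the rim: tcp z is 0.1157, as predicted for seating, with 10 N contact. The rib is aligned with the bar. Now turn clockwise (tool +z), keeping the lid's axis in place.

```bash

python3 -m creep '[0.001,-0.0003,0.0005,0,0,0.12,0,0.001,-0.0005,0.0005,0,0,0.24,0,0.001,-0.0008,0.0005,0,0,0.36,0]'
python3 -c "
from h import *
to(.599,-.2390,.116,2.142)"
```

```text
time_s: 10.35
tcp_pos: [0.5997, -0.2401, 0.1158]
ee_rot: [[-0.788, 0.616, 0.002], [0.616, 0.788, -0.001], [-0.002, 0.0, -1.0]]
ft_force: [-0.7, -0.4, 2.3]
finger_gap: 0.0094
t 10.35 tcp [ 0.5997 -0.2401  0.1158] yaw 2.478 F [-0.7 -0.4  2.3] gap 0.0094 | shift [ 0.0013  0.0005 -0.0002] turn [0.0006 0.0024 0.3363]
```

```bash

python3 -m creep '[0,-0.0003,0.0005,0,0.001,0.12,0,0.0002,-0.0005,0.0005,0,0.001,0.24,0,0.0003,-0.0007,0.0005,0,0.001,0.336,0,0.0003,-0.0007,0.0005,0,0.001,0.336,0]'
python3 -m creep '[0,0,0.0005,0,0,0,0]'
python3 - <<'E'
from h import *
to(.599,-.2390,.116,2.142)
print(np.round(get_obs()["ft_torque"],2))
p=snapshot("wrist");q=snapshot("scene")
np.save("p5.npy",p,allow_pickle=True)
a=p["pixels"][110:300,220:410,::-1];b=q["pixels"][120:220,175:275,::-1]
cv2.imwrite("pics/k.png",np.hstack([cv2.resize(x,(400,400),interpolation=cv2.INTER_CUBIC) for x in(a,b)]))
E
```

```text
time_s: 10.85
tcp_pos: [0.6, -0.2406, 0.1158]
ee_rot: [[-0.542, 0.841, 0.003], [0.841, 0.542, -0.001], [-0.003, 0.002, -1.0]]
ft_force: [0.5, 0.4, 2.8]
finger_gap: 0.0092
time_s: 10.98
tcp_pos: [0.6, -0.2406, 0.1158]
ee_rot: [[-0.543, 0.84, 0.003], [0.84, 0.543, -0.001], [-0.003, 0.002, -1.0]]
ft_force: [-2.7, 0.2, 5.9]
finger_gap: 0.0096
t 10.97 tcp [ 0.6    -0.2406  0.1158] yaw 2.145 F [-2.7  0.2  5.9] gap 0.0096 | shift [ 0.0019  0.     -0.0002] turn [0.0023 0.0028 0.0027]
[ 0.17  0.41 -0.  ]
```

View pics/k.png

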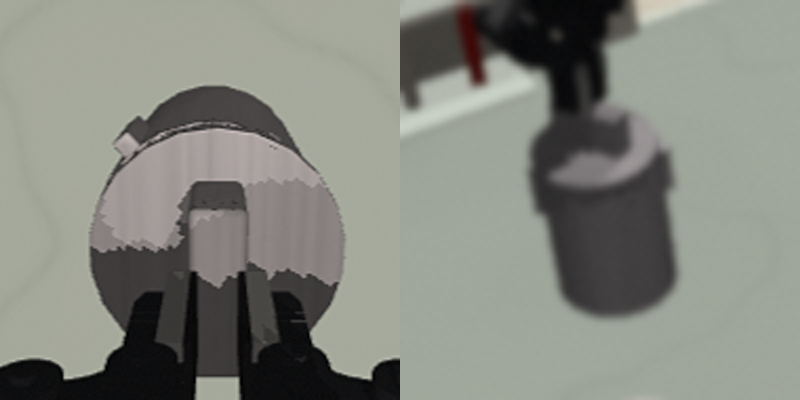

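The pictures show the bar still square between the pads, the lid flat on the rim, and the rib now at (127,145), well round from the bar. The lid has turned about 40°. The force is small, so I'll hand it in.

```bash
python3 -c "
from h import *
print(order.hand_in())"
```

```text
the job is handed in; nothing more can be done
None
```

The grey lid is on the right tumbler, flat on the rim and turned about 40° clockwise, and the gripper is still holding it. I handed the job in at about 11 s of robot time; no verdict came back.

**Choice:** The cork showed in the right tumbler, so I used that one. I left the purple look-alike lid where it was.

**Last checks:**
- **Seating:** The tool height stayed at 0.1158 m through the turn, against 0.116 m expected for a seated lid.
- **Turn:** The gripper's yaw went from 2.842 to 2.145 rad, which is 39.9°. That is short of the click at 58°. The last picture shows the bar still square between the pads.
- **Force:** The highest wrist force I read was about 12 N, and it was about 6 N at the end.
- **Brush and jar:** The arm never came near the face brush or the cream jar. I did not check their positions again afterwards.

**Disagreements:**
- **Mouth position:** The network's point for the tumbler mouth was about 5 mm off my circle fits. I used the fits, and the lugs went through the gaps with almost no force.
- **Finger gap:** It read 9 to 10 mm on a 14 mm bar throughout. The pictures showed a proper grip, so I put this down to finger flex.

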